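# Close up the suction unit's access panel and hold it shut

## Robot

A 6-joint arm with a two-finger parallel gripper is mounted at the origin on the work surface. World frame = base frame: x ahead of the robot, y to its left, z up, the work surface at z = 0. Lengths are in mm, angles in rad, forces in N, time in s.
With the tool pointing down it reaches from about 325 to 900 mm from the base axis. Payload 6.1 kg.
Tool frame: the origin (TCP) lies midway between the tips of the shut fingers; the grasp point (between the pads) lies 19 mm behind it; z points along the fingers, y is the direction in which the jaws open and shut (so a half turn about z gives the same grasp; the last joint's range is limited). The gripper opens to 87 mm and grips with 3 to 60 N. Pads are 19 mm wide; open, the fingers measure 117 mm over their backs; the gripper's body (75 mm by 190 mm) begins 51 mm behind the grasp point.
Start: joints at [1.009, 0.22, 1.526, -0, 1.395, -0.126], TCP at [263.832, 566.576, 222.538] pointing down, gripper open.
Joint ranges: [-2.98, 2.98], [-0.91, 2.08], [0.09, 2.57], [-1.24, 4.39], [0.2, 2.65], [-2.68, 2.68]. Speed limits (rad/s): [2.57, 2.57, 3.01, 3.14, 3.14, 3.14].

## Interface

Orientations are given as a rotation vector (axis times angle).
In Python, from bench import manip gives the robot as it stands.
- The arm moves only by the shell command python3 -m pendant 'ROWS' [FORCE]. ROWS is JSON, a list that holds one entry, the list of rows, each a list of 5 numbers: the shift along the world's x, y, z in m, then the turn about the world's z in rad, then the finger opening in m, from 0 to 0.087. In form: [[[dx, dy, dz, twist, grip], ...]]. A call has 1 to 8 rows; each row shifts and turns the pose as measured when the row begins; what a row does not reach is not made up. A row lasts 1/8 s, in which the tool goes at most 62.5 mm and 10.7 degrees, less where a joint would pass 70% of its speed; a pose out of reach is approached as far as the arm can. A call with a gripper value outside its range is refused whole. The fingers move at their own pace and stop on an object; FORCE is the grip in N (left out, the last holds). Time passes only in rows, so rows that do not move let the fingers close. It gives the time, the measured TCP pose, the force and the opening at its end, in the units of the state.
- manip.read_state(): the state, without advancing time (a new reading comes with each control period).
- manip.capture(name): name is "scene" or "top" or "wrist"; returns a dict with "img" (400x640x3 uint8, blue, green, red), "mtx" (3x3 intrinsics, pixels), "k1" (the pictures are not rectified: a ray, as slopes to the right and down, at radius r is drawn at 1 + k1 r^2 times it, then the intrinsics apply), "world_from_camera" (4x4, takes a point from camera to world coordinates). Camera axes: x right, y down, z forward; pixel columns grow to the right and rows downward; lengths in mm; the calibration is good to about 2 mm. A picture is of the moment at which its call begins. There is no depth.
- manip.hand_in(): hands the job in, once; it reports no verdict.
Trained networks look in the newest picture that a camera, given by its name, has taken for a name from the list of things; names that differ only in an ending like _2 or _b are one class to them, and where a whole thing is asked for, a point or a joint stands for the part that bears it (a point fixed in the world has none). Each returns a list of dicts, best first, with "score" (0 to 1); they miss things now and then, are a little off and sometimes report something else, mostly with a low value. They report only what shows in the picture. A call takes as long as a camera call.
- manip.recognise(camera, label): "rect" ([centre column, centre row, width, height] in pixels, round what is visible of it).
The state is a dict: "time_s": time; "joint_pos": joint angles; "joint_velocities": joint speeds; "effort": joint torques, N m; "tool_pos": TCP position; "tool_rot": TCP orientation; "force": force on the tool from outside, world axes, zero at the start; "ft_torque": the same for the moment, N m; "opening": opening from 0.0 (shut) to 1.0 (fully open).
Only numpy, scipy, OpenCV 4.12 (cv2) and the standard library are available. Lean on these libraries where they do the work, as an engineer would, in place of code of your own. Each camera call takes 0.05 s, during which the arm holds its last target.

## Task

On the white suction unit, swing the yellow guard bar off the dark access panel, all the way until it snaps into its end position, then turn the blue quarter-turn fastener clockwise until the white line along its grip (its slot) lines up with the two white marks on the panel, and then press the panel down flush with its frame. Finish while still holding the panel pressed down: do not let go. Leave the bar in its end position, and the jar, dish and everything else on the bench where they are.

Things in the scene. Friction and masses are not known exactly. Their poses are not given: they have to be found in the camera images.
- unit: white suction unit, fixed to the bench, 230 mm (x) x 300 mm (y) x 80 mm tall; origin at the centre of its underside. Its top (80 mm above the bench) has a framed opening, centred on the origin, for the access panel. Its x axis points away from its vented front. A black saddle block 33 mm tall with a sprung detent ball stands on the top at x = +86, y = +98 mm, under the guard bar's end position
- bar_hinge (a point): centre of the guard bar's upright hinge pin, at unit x = +88, y = 0, 46 mm above the unit's top, at mid-thickness of the bar
- bar (a joint): angle of the yellow guard bar (level, 16 mm wide, 8 mm thick, top 50 mm above the unit's top). 0: from the hinge to unit -x, over the fastener; grows clockwise seen from above, the free end going through unit +y, to a stop at 1.6 rad. Stays where left (0.08 N m). At 1.45 it meets a ball detent, to be pushed over (about 5 N at the knob); past 1.53 it snaps on to the stop and is kept there
- bar_knob (a point): point on the axis of the upright black round knob on the bar's free end, 130 mm from the hinge; the knob is 18 mm in diameter and stands 36 mm above the bar's top; this point is 21 mm above the bar's top, 15 mm below the knob's top
- fastener (a joint): angle of the blue quarter-turn fastener in the panel's centre, growing clockwise seen from above. At 1.3 rad its slot line is in line with the white marks (unit x axis). It turns on with slight friction (0.06 N m) past that to a stop at 1.8, so do not just turn to the stop. A key under it keeps the panel from going down unless it is aligned to about 0.18 rad
- fastener_grip (a point): point on the fastener's axis, 6 mm below the top of its grip: an upright blue bar 34 mm long (this point's x axis), 11 mm wide (y axis: the fingers close along it), top 28 mm above the panel's top. It stands on a 40 mm disc, 3 mm thick. While the guard bar is over it, only 6 mm of air is left between them
- panel (a joint): downward travel of the dark access panel in its frame (m). 0: held by its springy seal 8 mm proud of the unit's top; 0.008: fully down, flush, at a firm stop. It moves straight down and comes back up when let go; about 5 N starts it and 10 to 11 N holds it fully down. The fastener rides on it
- panel_top (a point): centre of the panel's top face (121 x 111 mm, 8 mm thick), under the fastener. White marks 26 mm long, 5 mm wide lie at x = +40 and -40 mm along its x axis. It can be pressed anywhere on its face or on the fastener
- jar: small lidded plastic jar, 34 mm wide, 42 mm tall, standing on the unit's top near its right-hand (-y) edge; not part of the job; origin under its centre
- dish: small white ceramic dish, 48 mm wide, 16 mm tall, on the unit's top near its front left corner; not part of the job; origin under its centre
- carton: blue storage box with white lid, 100 x 70 x 60 mm, on the bench, left of the unit; not part of the job; origin under its centre
- bottle: yellow bottle with red cap, 48 mm wide, 110 mm tall, right of the unit; not part of the job; origin under its centre
- brush_cup: black cup of brushes and instruments, 72 mm wide, 90 mm tall (brushes to 150 mm), behind the unit on the left; not part of the job; origin under its centre
- vial_tray: grey tray 120 x 180 mm of white vials, about 47 mm tall, right of the unit; not part of the job; origin under its centre
- spatula: thin hand spatula 170 mm long lying on the bench, left of the unit; not part of the job; origin under its centre

How it is judged (in metres and radians):
On the way, in this order (a step that is already met when the one before it is completed fails the run):
1. the guard bar is swung out into its end position (value of joint bar above 1.54 rad), for 0.2 s.
2. the fastener's slot is lined up with the marks on the panel (value of joint fastener between 1.11 and 1.49 rad and value of joint bar above 1.54 rad), for 0.05 s.
3. the panel is pressed down flush and held (all of step 2 and value of joint panel above 0.0065 m and contact force between any of the fingers, the arm and panel above 4 N), for 0.5 s.
At the end, for the whole second after the job is handed in: The robot is still pressing the panel (or the fastener on it) with more than 4 N, the panel is within 1.5 mm of fully down, the fastener's slot is within 0.19 rad (11 degrees) of the marks, and the guard bar is within 0.06 rad of its end stop (past its detent) (all of step 3); the arm keeps its last pose, push and grip.
It fails at once if the jar is knocked over or shifted by more than 25 mm (distance of jar from where it was at the start of the episode above 0.025 m or angle between jar's own z axis and vertical above 0.5 rad).
It fails at once if the dish is knocked over or shifted by more than 25 mm (distance of dish from where it was at the start of the episode above 0.025 m or angle between dish's own z axis and vertical above 0.5 rad).
It fails at once if something else on the bench is knocked over or shifted by more than 25 mm (distance of any of carton, bottle, brush_cup, vial_tray, spatula from where it was at the start of the episode above 0.025 m or angle between any of carton, bottle, brush_cup, vial_tray, spatula's own z axis and vertical above 0.5 rad).
It also fails if it takes over 51 s, if anything falls off the work surface, if the arm or the gripper's body presses on something with over 40 N, if the wrist force passes 120 N, or if a joint passes its speed limit or range.

## Working session

There is one attempt and no reset: what is moved stays moved. The work goes in short steps, Python scripts to look and compute and a shell command to move; the robot and the scene stay as the last step left them, time stands still between calls to the robot, and variables do not carry over. Pictures are saved under pics/ and viewed, and the job is handed in when it is done.

```bash
mkdir -p pics; ls
cat > h.py <<'E'
import numpy as np, cv2
from bench import manip
def cap(cam,fn=None):
    c=manip.capture(cam)
    if fn: cv2.imwrite('pics/'+fn,c['img'])
    return c
def ray(c,u,v):
    K=np.array(c['mtx']);k=c['k1']
    d=np.array([(u-K[0,2])/K[0,0],(v-K[1,2])/K[1,1]]);s=d.copy()
    for _ in range(30): s=d/(1+k*(s@s))
    T=np.array(c['world_from_camera'])
    return T[:3,3],T[:3,:3]@np.array([s[0],s[1],1])
def atz(c,u,v,z):
    o,d=ray(c,u,v);return o+d*(z-o[2])/d[2]
def proj(c,p):
    T=np.linalg.inv(np.array(c['world_from_camera']));q=T[:3,:3]@np.array(p,float)+T[:3,3]
    s=q[:2]/q[2];s=s*(1+c['k1']*(s@s));K=np.array(c['mtx'])
    return np.array([K[0,0]*s[0]+K[0,2],K[1,1]*s[1]+K[1,2]])
E
python3 - <<'E'
from h import *
for n in ['scene','top','wrist']:
    c=cap(n,n+'0.png')
    print(n,np.round(c['world_from_camera'],3).tolist(),c['k1'])
    for l in ['unit','bar','bar_knob','fastener','panel','jar','dish','bottle','vial_tray','brush_cup','carton']:
        r=manip.recognise(n,l); print(l,[(np.round(x['rect']).tolist(),round(x['score'],2)) for x in r[:2]])
s=manip.read_state();print(s['time_s'],s['tool_pos'],s['tool_rot'],s['force'],s['opening'])
E
```

```text
pics
scene [[0.423, 0.587, -0.69, 1355.475], [0.906, -0.292, 0.306, -423.249], [-0.021, -0.755, -0.656, 898.378], [0.0, 0.0, 0.0, 1.0]] -0.12947567541112914
unit [([319.0, 216.0, 134.0, 106.0], 0.57)]
bar []
bar_knob [([325.0, 187.0, 37.0, 45.0], 0.76)]
fastener []
panel [([318.0, 201.0, 63.0, 39.0], 0.94)]
jar [([274.0, 205.0, 14.0, 19.0], 0.72), ([325.0, 188.0, 35.0, 45.0], 0.61)]
dish [([332.0, 167.0, 12.0, 8.0], 0.54)]
bottle [([197.0, 289.0, 24.0, 43.0], 0.59), ([316.0, 216.0, 138.0, 106.0], 0.55)]
vial_tray [([137.0, 270.0, 82.0, 61.0], 0.61)]
brush_cup [([462.0, 200.0, 34.0, 53.0], 0.93), ([315.0, 197.0, 18.0, 16.0], 0.19)]
carton [([458.0, 169.0, 38.0, 30.0], 0.75)]
top [[-0.061, -0.977, 0.205, 267.787], [-0.998, 0.061, -0.007, -48.964], [-0.006, -0.205, -0.979, 1289.652], [0.0, 0.0, 0.0, 1.0]] -0.11296270349983789
unit [([309.0, 204.0, 122.0, 98.0], 0.97), ([184.0, 153.0, 34.0, 33.0], 0.67)]
bar [([304.0, 191.0, 15.0, 53.0], 0.88)]
bar_knob [([302.0, 193.0, 16.0, 53.0], 0.86), ([350.0, 202.0, 14.0, 11.0], 0.42)]
fastener [([311.0, 201.0, 1.0, 9.0], 0.55)]
panel [([310.0, 201.0, 47.0, 46.0], 0.94)]
jar [([349.0, 201.0, 15.0, 13.0], 0.71)]
dish [([278.0, 236.0, 11.0, 11.0], 0.49)]
bottle [([429.0, 155.0, 20.0, 24.0], 0.58), ([170.0, 273.0, 24.0, 60.0], 0.38)]
vial_tray [([476.0, 204.0, 69.0, 54.0], 0.84)]
brush_cup [([183.0, 154.0, 33.0, 31.0], 0.79)]
carton [([149.0, 209.0, 28.0, 33.0], 0.6)]
wrist [[0.422, 0.872, 0.247, 195.701], [0.907, -0.406, -0.116, 597.423], [-0.001, 0.273, -0.962, 384.362], [0.0, 0.0, 0.0, 1.0]] -0.05430521133432231
unit []
bar []
bar_knob []
fastener []
panel []
jar []
dish []
bottle []
vial_tray []
brush_cup []
carton []
1.8 [263.83169168 566.56801741 222.53308814] [ 6.79092494e-01  3.06729930e+00 -5.60022175e-05] [-0.59581012  0.62707819  0.10065091] 1.0008465862538356
```

Run:
```python
import cv2
a=cv2.imread('pics/top0.png');cv2.imwrite('pics/top0z.png',cv2.resize(a[140:270,230:390],None,fx=4.6,fy=4.6,interpolation=cv2.INTER_CUBIC))
a=cv2.imread('pics/scene0.png');cv2.imwrite('pics/scene0z.png',cv2.resize(a[130:280,220:400],None,fx=4,fy=4,interpolation=cv2.INTER_CUBIC))
```

```text
(no output)
```

View pics/top0z.png

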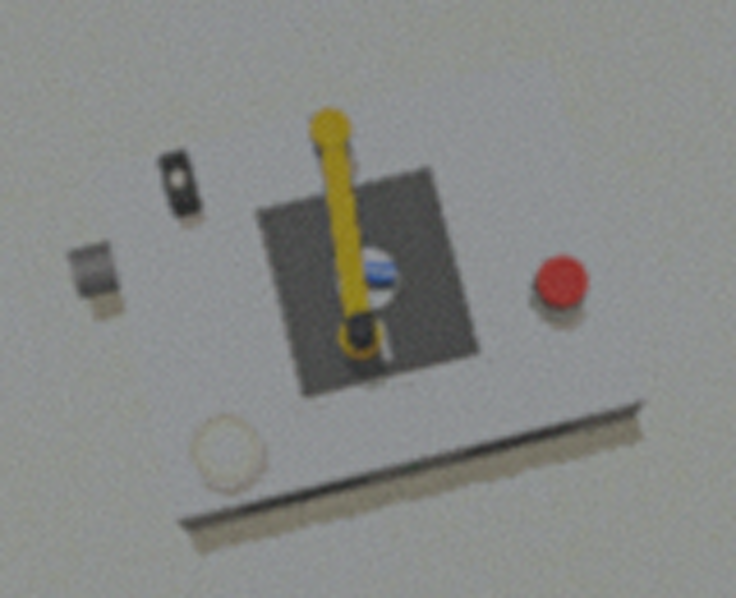

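View pics/scene0z.png

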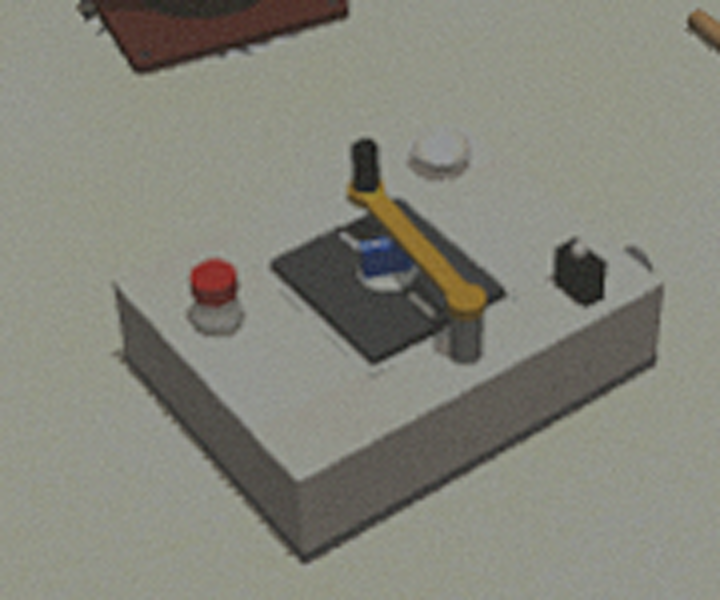

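View pics/top0.png

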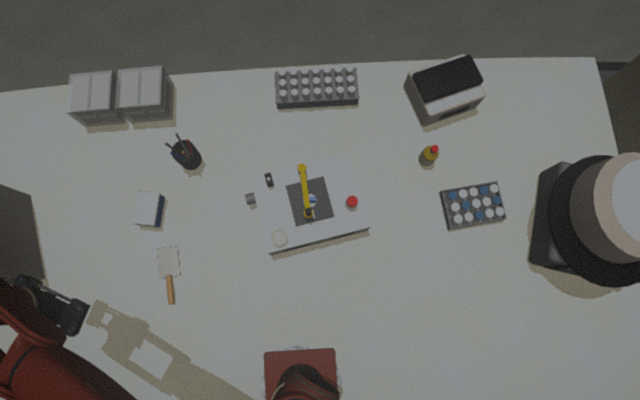

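Run:
```python
from h import *
c=cap('top')
f=lambda p,z:atz(c,230+p[0]/4.6,140+p[1]/4.6,z)
P=[f(p,88) for p in [(260,210),(430,168),(477,352),(306,396)]]
for p in P:print(np.round(p,1))
ce=np.mean(P,0);print('centre',ce)
ax=P[0]+P[1]-P[2]-P[3];print('yaw x',np.arctan2(ax[1],ax[0]))
ay=P[0]+P[3]-P[1]-P[2];print('yaw y',np.arctan2(-ay[0],ay[1]))
print('hinge',f((330,128),131),'knob',f((360,328),166), 'knobring',f((361,338),130),'saddle',f((178,178),113),'jar',f((561,281),122),'dish',f((229,453),96))
s=cap('scene')
g=lambda p,z:atz(s,220+p[0]/4,130+p[1]/4,z)
for p in [(273,265),(400,200),(506,294),(374,360)]: print(np.round(g(p,88),1))
print('hinge',g((466,294),130),'knobtop',g((364,143),166),'jar',g((214,273),122))
yaw=np.arctan2(ax[1],ax[0])
R=np.array([[np.cos(yaw),-np.sin(yaw)],[np.sin(yaw),np.cos(yaw)]])
for n,x in dict(hinge=(88,0),knob0=(-42,0),saddle=(86,98),knobend=(88+130*np.cos(np.pi-1.6),130*np.sin(np.pi-1.6))).items(): print(n,ce[:2]+R@np.array(x))
```

```text
[570.3   5.9  88. ]
[ 590.7 -101.9   88. ]
[ 472.1 -122.8   88. ]
[451.3 -16.3  88. ]
centre [521.09475688 -58.79921799  88.        ]
yaw x 0.17973476674642735
yaw y 0.18982512631467294
hinge [608.04908943 -41.09360146 131.        ] knob [477.03686449 -51.72926085 166.        ] knobring [477.66981327 -52.04520194 130.        ] saddle [587.39869194  54.11017232 113.        ] jar [ 506.40441978 -174.41945461  122.        ] dish [418.14653122  31.93398138  96.        ]
[ 483.8 -122.3   88. ]
[459.4 -14.7  88. ]
[580.3   6.5  88. ]
[598.3 -98.9  88. ]
hinge [609.25332637 -38.50324679 130.        ] knobtop [480.67989101 -49.96046501 166.        ] jar [ 510.50145124 -172.55779459  122.        ]
hinge [607.67717745 -43.06757952]
knob0 [479.77132888 -66.3075    ]
saddle [588.19007049  52.99621524]
knobend [588.18195608  85.46232496]
```

```bash
python3 -m pendant '[[[0.02,-0.058,0,0.06,0.045],[0.02,-0.058,0,0.06,0.045],[0.02,-0.058,0,0.06,0.045],[0.02,-0.058,0,0.06,0.045],[0.02,-0.058,0,0.06,0.045],[0.02,-0.058,0,0.06,0.045],[0.02,-0.058,0,0.06,0.045],[0.02,-0.058,0,0.06,0.045]]]'
```

```text
time_s: 2.9
tool_pos: [424.6, 95.2, 223.1]
tool_rot: [-0.108, 3.134, 0.003]
force: [2.0, -0.1, 0.5]
opening: 0.516
```

```bash
python3 -m pendant '[[[0.01,-0.05,0.01,0,0.045],[0.01,-0.05,0.01,0,0.045],[0.01,-0.045,0.01,0,0.045],[0,0,0,0,0.045]]]'
python3 - <<'E'
from h import *
c=cap('wrist','w1.png')
for l in ['bar_knob','bar','fastener','panel']:
  r=manip.recognise('wrist',l); print(l,[(np.round(x['rect']).tolist(),round(x['score'],2)) for x in r[:2]])
import json;np.save('w1.npy',np.array([c['mtx'],c['k1'],c['world_from_camera']],dtype=object),allow_pickle=True)
E
```

```text
time_s: 3.4
tool_pos: [455.6, -58.8, 255.1]
tool_rot: [-0.098, 3.131, 0.0]
force: [0.3, 1.4, -0.3]
opening: 0.518
bar_knob [([327.0, 259.0, 25.0, 118.0], 0.91)]
bar [([327.0, 261.0, 24.0, 117.0], 0.55)]
fastener [([312.0, 239.0, 20.0, 34.0], 0.61), ([309.0, 219.0, 270.0, 202.0], 0.48)]
panel [([316.0, 222.0, 98.0, 81.0], 0.55)]
```

View pics/w1.png

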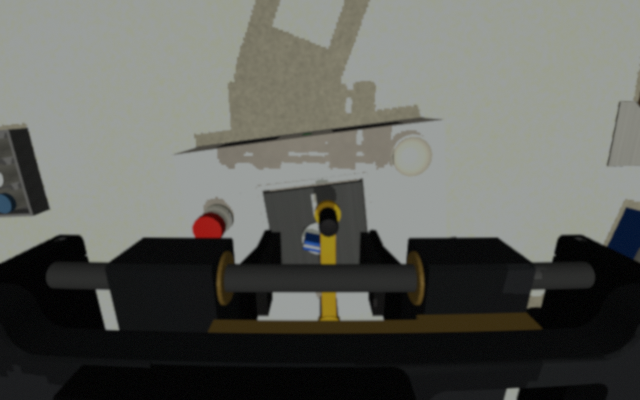

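Run:
```python
from h import *
m,k,T=np.load('w1.npy',allow_pickle=True);c=dict(mtx=m,k1=k,world_from_camera=T)
print('knobtop',atz(c,329,228,166),'ring',atz(c,327,211,130),'hinge',atz(c,328,319,130))
print('front corners',atz(c,265,191,88),atz(c,362,181,88))
print('dish',atz(c,412,154,96),'proj knob',proj(c,(478,-51,166)),proj(c,(478,-51,130)))
```

```text
knobtop [478.01892624 -50.34185587 166.        ] ring [474.54869773 -51.5781317  130.        ] hinge [599.91413255 -41.68264757 130.        ]
front corners [ 469.6802658  -119.64737507   88.        ] [451.65863905 -13.94039222  88.        ]
dish [417.71454366  34.23389894  96.        ] proj knob [328.24788609 227.93532024] [327.34261948 214.35975348]
```

```bash
python3 -m pendant '[[[0.022,0.008,-0.02,0,0.045],[0,0,-0.03,0,0.045],[0,0,-0.03,0,0.045],[0,0,-0.02,0,0.045],[0,0,-0.013,0,0.045],[0,0,0,0,0.045]]]'
```

```text
time_s: 4.4
tool_pos: [476.0, -38.4, 137.2]
tool_rot: [-0.128, 3.132, 0.004]
force: [-0.2, 0.1, 1.8]
opening: 0.517
```

Run:
```python
from h import *
c=cap('wrist','w2.png');print(manip.read_state()['tool_pos'],manip.read_state()['force'])
# arc plan
H=np.array([608,-41.]);r=130.5
a0=np.pi+.085
for s in np.arange(0,1.66,.125):
    a=a0-s; print(round(s,3),np.round(H+r*np.array([np.cos(a),np.sin(a)]),1))
```

```text
[476.63357979 -38.5983052  138.01021429] [ 0.00298233 -0.11121134 -0.07729786]
0.0 [478.  -52.1]
0.125 [477.6 -35.8]
0.25 [479.3 -19.6]
0.375 [482.9  -3.7]
0.5 [488.6  11.6]
0.625 [496.1  26.1]
0.75 [505.3  39.5]
0.875 [516.1  51.7]
1.0 [528.4  62.4]
1.125 [541.9  71.5]
1.25 [556.5  78.9]
1.375 [571.8  84.4]
1.5 [587.8  87.9]
1.625 [604.   89.4]
```

View pics/w2.png

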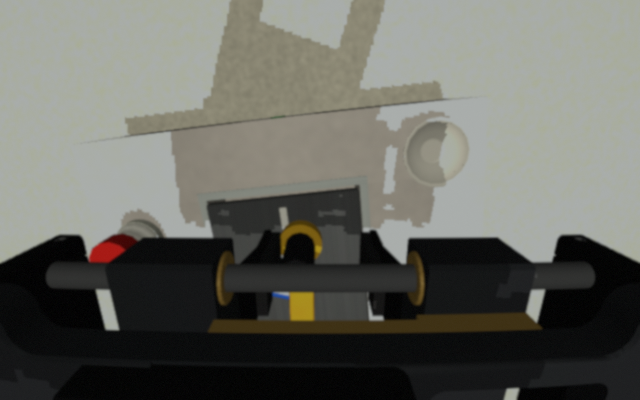

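```bash
python3 -m pendant '[[[0.001,0.002,0.003,0,0.026],[0.002,0.016,0,-0.125,0.026],[0.0036,0.016,0,-0.125,0.026],[0.0057,0.0153,0,-0.125,0.026],[0.0075,0.0145,0,-0.125,0.026],[0.0092,0.0134,0,-0.125,0.026]]]' 20
```

```text
time_s: 5.2
tool_pos: [509.9, 39.0, 148.4]
tool_rot: [0.872, 2.999, -0.007]
force: [-0.8, -0.7, -1.4]
opening: 0.3
```

Run:
```python
from h import *
s=manip.read_state();p=s['tool_pos'];r=s['tool_rot']
d=p[:2]-np.array([608,-41]);print(p,np.linalg.norm(d),'s',np.pi+.085-np.arctan2(d[1],d[0])%(2*np.pi),'jaw',2*np.arctan2(r[1],r[0])-np.pi/2,s['force'],s['opening']*87)
c=cap('scene','s3.png');cv2.imwrite('pics/s3z.png',cv2.resize(c['img'][130:280,220:400],None,fx=4,fy=4))
```

```text
[509.88264874  38.96030498 148.37007779] 126.5727655962556 s 0.768787915006548 jaw 1.0051486155337108 [-0.77417765 -0.69353022 -1.4463136 ] 26.102558984064594
```

View pics/s3z.png

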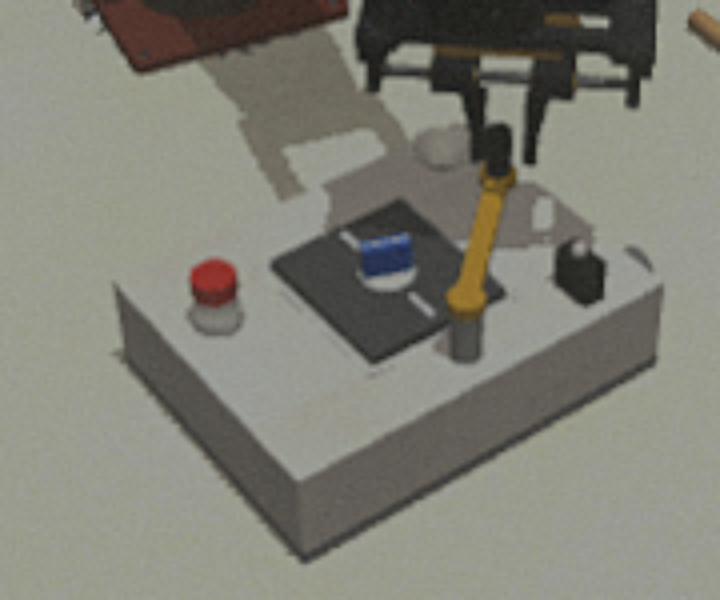

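```bash
python3 -m pendant '[[[0.010,0.0135,-0.003,-0.14,0.026],[0.0115,0.012,-0.003,-0.14,0.026],[0.013,0.0095,0,-0.14,0.026],[0.0145,0.0075,0,-0.135,0.026],[0.0153,0.0055,0,-0.125,0.026],[0.016,0.0035,0,-0.125,0.026]]]'
python3 - <<'E'
from h import *
s=manip.read_state();p=s['tool_pos'];r=s['tool_rot']
d=p[:2]-np.array([608,-41]);print(p,np.linalg.norm(d),'s',np.pi+.085-np.arctan2(d[1],d[0])%(2*np.pi),'jaw',2*np.arctan2(r[1],r[0])-np.pi/2,s['force'],s['opening']*87)
E
```

```text
time_s: 6.0
tool_pos: [592.9, 90.5, 148.0]
tool_rot: [1.996, 2.4, -0.027]
force: [-38.3, -11.9, 5.9]
opening: 0.302
[592.91531924  90.47178713 147.95652574] 132.33434325783023 s 1.5415588575550765 jaw 0.18298518416060294 [-38.3349006  -11.91413612   5.88487785] 26.262716287664265
```

```bash
python3 -m pendant '[[[-0.004,-0.001,0,0,0.035],[0,0,0,0,0.035]]]'
python3 - <<'E'
from h import *
s=manip.read_state();print(s['tool_pos'],s['force'])
c=cap('scene','s4.png');cv2.imwrite('pics/s4z.png',cv2.resize(c['img'][130:280,220:400],None,fx=4,fy=4))
E
```

```text
time_s: 6.25
tool_pos: [589.5, 89.0, 148.9]
tool_rot: [1.993, 2.402, -0.026]
force: [-0.9, -0.1, -0.3]
opening: 0.384
[589.46206142  89.02347027 148.87331945] [-0.85397768 -0.09050471 -0.25494824]
```

View pics/s4z.png

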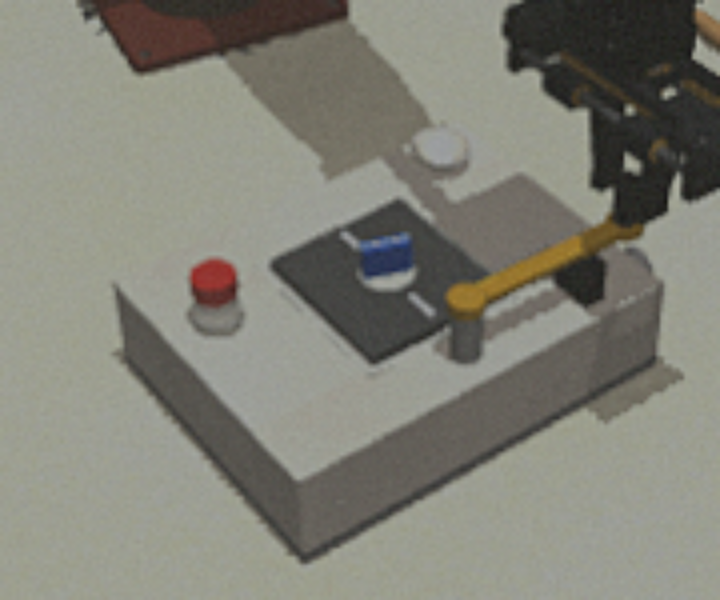

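```bash
python3 -m pendant '[[[0,0,0.04,0,0.045],[0,0,0.04,0,0.045],[-0.03,-0.05,0.02,-0.1,0.045],[-0.035,-0.05,0,-0.1,0.045],[-0.01,-0.04,0,-0.08,0.045],[0,0,0,0,0.045]]]'
python3 - <<'E'
from h import *
s=manip.read_state();print(s['tool_pos'],s['force'])
c=cap('wrist','w5.png')
for l in ['fastener','panel','bar','bar_knob']:
  r=manip.recognise('wrist',l); print(l,[(np.round(x['rect']).tolist(),round(x['score'],2)) for x in r[:2]])
np.save('w5.npy',np.array([c['mtx'],c['k1'],c['world_from_camera']],dtype=object),allow_pickle=True)
c=cap('scene','s5.png');cv2.imwrite('pics/s5z.png',cv2.resize(c['img'][130:280,220:400],None,fx=4,fy=4))
E
```

```text
time_s: 7.05
tool_pos: [513.8, -54.6, 256.6]
tool_rot: [2.303, 2.096, -0.019]
force: [-0.7, -0.6, -0.2]
opening: 0.515
[513.75592723 -54.57636378 256.55565848] [-0.6612235  -0.55076399 -0.22529394]
fastener [([327.0, 184.0, 36.0, 40.0], 0.65)]
panel [([324.0, 176.0, 125.0, 122.0], 0.91)]
bar [([400.0, 90.0, 56.0, 180.0], 0.85)]
bar_knob [([402.0, 88.0, 56.0, 176.0], 0.65), ([327.0, 182.0, 39.0, 39.0], 0.56)]
```

View pics/w5.png

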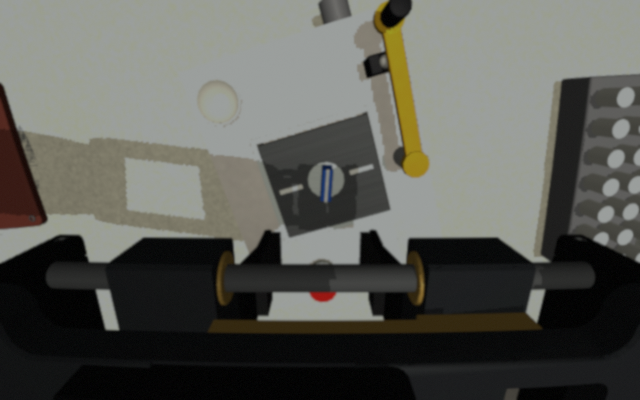

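View pics/s5z.png

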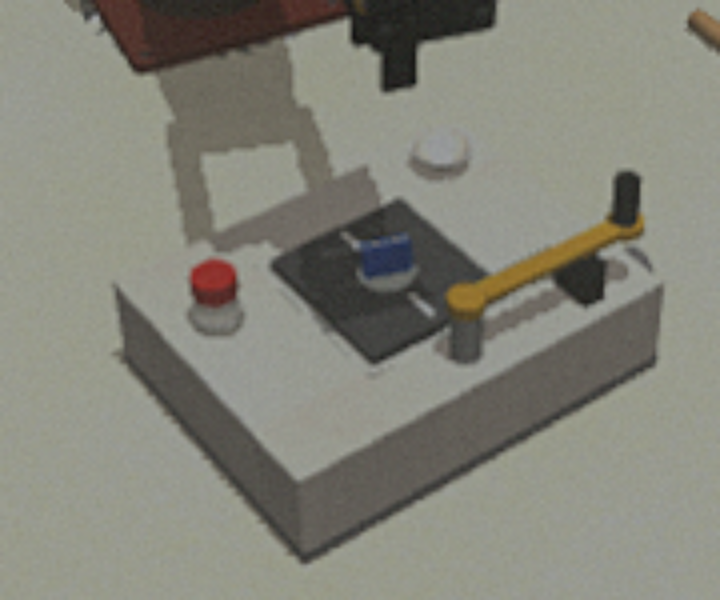

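Run:
```python
import cv2
a=cv2.imread('pics/w5.png');cv2.imwrite('pics/w5z.png',cv2.resize(a[105:245,250:430],None,fx=4.2,fy=4.2,interpolation=cv2.INTER_CUBIC))
```

```text
(no output)
```

View pics/w5z.png

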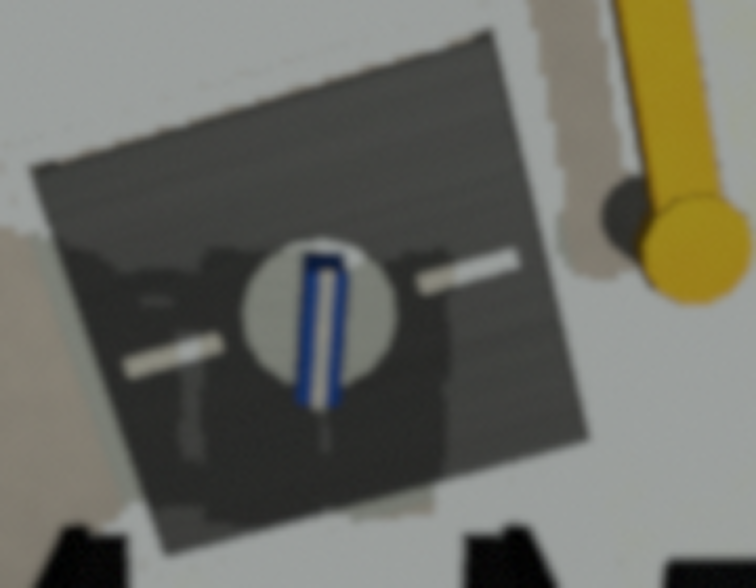

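Run:
```python
from h import *
m,k,T=np.load('w5.npy',allow_pickle=True);c=dict(mtx=m,k1=k,world_from_camera=T)
f=lambda p,z:atz(c,250+p[0]/4.2,105+p[1]/4.2,z)[:2]
ang=lambda d:np.arctan2(d[1],d[0])
P=[f(p,88) for p in [(32,166),(491,32),(589,438),(166,555)]]
print(np.round(P,1),np.mean(P,0)); print('yaws',ang(P[1]-P[0]),ang(P[2]-P[3]),ang(P[0]-P[3])-np.pi/2,ang(P[1]-P[2])-np.pi/2)
m1=f((173,357),88);m2=f((468,271),88);print('marks',m1,m2,ang(m2-m1),(m1+m2)/2)
print('disc',f((320,314),91))
a=f((328,268),116);b=f((318,410),116);print('slot',a,b,ang(a-b),(a+b)/2,np.linalg.norm(a-b))
h=f((697,248),130);e=atz(c,388,20,130)[:2];print('bar',h,e,ang(e-h),np.linalg.norm(e-h))
s=manip.read_state();r=s['tool_rot'];print('jaw',2*np.arctan2(r[1],r[0])-np.pi/2,s['joint_pos'])
for z in (130,166): print(z,proj(c,(588,88,z)))
print('knob top',atz(c,399,8,166))
```

```text
[[ 453.   -12.4]
 [ 570.2    9.4]
 [ 591.4  -99. ]
 [ 473.6 -121.9]] [522.04479138 -55.98769524]
yaws 0.1839860398122492 0.1915963318566272 0.18549147044963155 0.19347046091231612
marks [482.4240801  -65.58896746] [561.1600407  -50.00717183] 0.19537489301598543 [521.7920604  -57.79806965]
disc [521.95263164 -56.99280238]
slot [524.56318638 -39.84259566] [519.10824417 -74.75259999] 1.415792481445313 [521.83571527 -57.29759783] 35.33362133101432
bar [607.83438118 -40.15715828] [585.56800151  85.64861519] 1.7459723278190526 127.76104375541799
jaw -0.08882822274155378 [-0.23515952 -0.0692491   1.77208722 -0.0251725   1.42574267 -0.1428546 ]
130 [390.7529822   16.72600152]
166 [402.1427554    3.73350904]
knob top [585.58860273  85.31862041 166.        ]
```

```bash
python3 -m pendant '[[[0.008,-0.0025,-0.03,-0.066,0.045],[0,0,-0.04,0,0.045],[0,0,-0.04,0,0.045],[0,0,-0.02,0,0.045],[0,0,0,0,0.045]]]'; python3 -c "
from h import *
s=manip.read_state();r=s['tool_rot'];print('jaw',2*np.arctan2(r[1],r[0])-np.pi/2,s['tool_pos'],s['force'])"
```

```text
time_s: 7.98
tool_pos: [523.8, -48.5, 121.2]
tool_rot: [2.36, 2.037, -0.02]
force: [1.0, 0.3, -0.3]
opening: 0.519
jaw -0.1467181151789969 [523.76164604 -48.50534089 121.22477787] [ 0.99473663  0.27009154 -0.26392601]
```

```bash
python3 -m pendant '[[[-0.002,-0.009,0,-0.01,0.045],[0,-0.001,-0.013,0,0.045],[0,-0.001,-0.012,0,0.045],[0,0,0,0,0.045]]]'; python3 -c "
from h import *
s=manip.read_state();r=s['tool_rot'];print('jaw',2*np.arctan2(r[1],r[0])-np.pi/2,s['tool_pos'],s['force'])
c=cap('wrist','w6.png')"
```

```text
time_s: 8.48
tool_pos: [523.8, -60.2, 97.5]
tool_rot: [2.367, 2.024, -0.017]
force: [-1.1, -0.2, 0.2]
opening: 0.521
jaw -0.15597656804297522 [523.79189684 -60.1519422   97.45948167] [-1.05319882 -0.18430489  0.17290589]
```

View pics/w6.png

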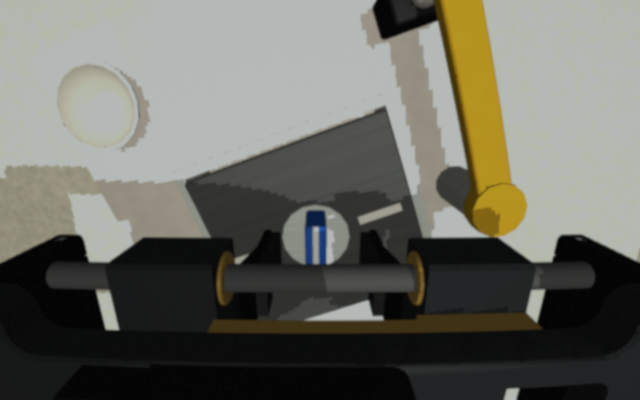

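```bash
python3 -m pendant '[[[-0.001,0.003,-0.003,0,0.03],[0,0,0,0,0.005],[0,0,0,0,0.005],[0,0,0,0,0.005]]]' 30; python3 -c "
from h import *
s=manip.read_state();r=s['tool_rot'];print('jaw',2*np.arctan2(r[1],r[0])-np.pi/2,s['tool_pos'],s['force'],s['ft_torque'],s['opening']*87)
"
```

```text
time_s: 9.02
tool_pos: [523.0, -56.8, 95.6]
tool_rot: [2.366, 2.024, -0.016]
force: [-13.2, 2.5, 5.2]
opening: 0.148
jaw -0.15568936494579555 [523.00301576 -56.83594093  95.58231784] [-13.23872134   2.53941141   5.19615816] [ 0.24511093  2.50892644 -0.05935439] 12.908772491638576
```

```bash
python3 -m pendant '[[[-0.001,0,0,0,0.005],[0,0,0,-0.12,0.005],[0,0,0,-0.12,0.005],[0,0,0,-0.12,0.005],[0,0,0,-0.12,0.005],[0,0,0,-0.12,0.005],[0,0,0,0,0.005]]]' 30; python3 -c "
from h import *
s=manip.read_state();r=s['tool_rot'];print('jaw',2*np.arctan2(r[1],r[0])-np.pi/2,s['tool_pos'],s['force'],s['ft_torque'],s['opening']*87)
c=cap('wrist','w7.png')"
```

```text
time_s: 9.9
tool_pos: [521.4, -56.5, 95.7]
tool_rot: [2.874, 1.211, -0.029]
force: [-0.4, -0.1, 0.5]
opening: 0.126
jaw -0.7730659125089396 [521.43892007 -56.52221638  95.65909452] [-0.41600148 -0.1091075   0.49871889] [ 0.06308397  0.3698717  -0.07476835] 10.965070579194675
```

View pics/w7.png

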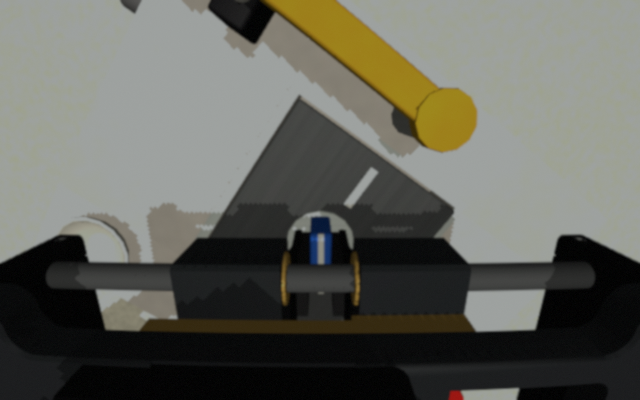

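```bash
python3 -m pendant '[[[0,0,0,-0.12,0.005],[0,0,0,-0.12,0.005],[0,0,0,-0.12,0.005],[0,0,0,-0.12,0.005],[0,0,0,-0.115,0.005],[0,0,0,0,0.005]]]' 30; python3 -c "
from h import *
s=manip.read_state();r=s['tool_rot'];print('jaw',2*np.arctan2(r[1],r[0])-np.pi/2,s['tool_pos'],s['force'],s['ft_torque'],s['opening']*87)
c=cap('wrist','w8.png')"
```

```text
time_s: 10.7
tool_pos: [521.3, -56.2, 95.7]
tool_rot: [3.11, 0.315, -0.038]
force: [-0.9, -0.2, -0.1]
opening: 0.123
jaw -1.3688522779340777 [521.25544944 -56.20729064  95.65377735] [-0.85204365 -0.21069342 -0.06250788] [ 0.13003858  0.3715887  -0.08216774] 10.738086410141058
```

View pics/w8.png

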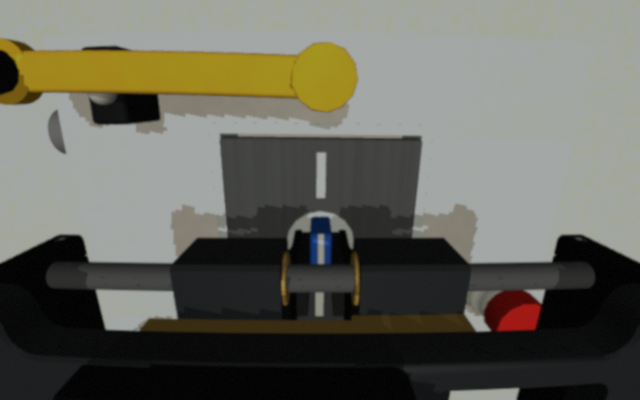

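```bash
python3 -m pendant '[[[0,0,-0.003,0,0.005],[0,0,-0.003,0,0.005],[0,0,-0.003,0,0.005]]]' 45; python3 -c "
from h import *
s=manip.read_state();print(s['tool_pos'],s['force'],s['opening']*87)
"
```

```text
time_s: 11.12
tool_pos: [521.3, -56.2, 88.9]
tool_rot: [3.108, 0.33, -0.038]
force: [-5.3, 1.4, 10.8]
opening: 0.124
[521.33694791 -56.24174386  88.87709696] [-5.34284858  1.36808528 10.77556536] 10.820378490579376
```

```bash
python3 -m pendant '[[[0,0,-0.002,-0.01,0.005],[0,0,-0.002,0,0.005]]]' 45; python3 -c "
from h import *
s=manip.read_state();print(s['tool_pos'],s['force'],s['opening']*87)
"
```

```text
time_s: 11.38
tool_pos: [521.4, -56.2, 87.5]
tool_rot: [3.109, 0.323, -0.039]
force: [-9.0, 1.2, 17.7]
opening: 0.123
[521.40687368 -56.24510196  87.49934208] [-9.04038729  1.19641059 17.698761  ] 10.65841877920199
```

```bash
python3 -m pendant '[[[0.0005,0,-0.002,0,0.005],[0.0005,0,-0.002,0,0.005],[0,0,-0.002,0,0.005],[0,0,-0.002,0,0.005],[0,0,-0.002,0,0.005]]]' 45; python3 -c "
from h import *
s=manip.read_state();r=s['tool_rot'];print(s['tool_pos'],s['force'],s['opening']*87,'jaw',2*np.arctan2(r[1],r[0])-np.pi/2)
c=cap('wrist','w9.png')
c=cap('scene','s9.png');cv2.imwrite('pics/s9z.png',cv2.resize(c['img'][130:280,220:400],None,fx=4,fy=4))
s=manip.read_state();print(s['tool_pos'],s['force'])
"
```

```text
time_s: 12.0
tool_pos: [521.4, -56.2, 87.5]
tool_rot: [3.106, 0.346, -0.046]
force: [-8.6, 1.1, 16.4]
opening: 0.12
[521.40491537 -56.22667795  87.51614087] [-8.55408977  1.12323094 16.3874938 ] 10.43341081841466 jaw -1.3489775835526918
[521.40646268 -56.27688759  87.51782954] [-8.8145772   2.47066789 16.24849947]
```

View pics/w9.png

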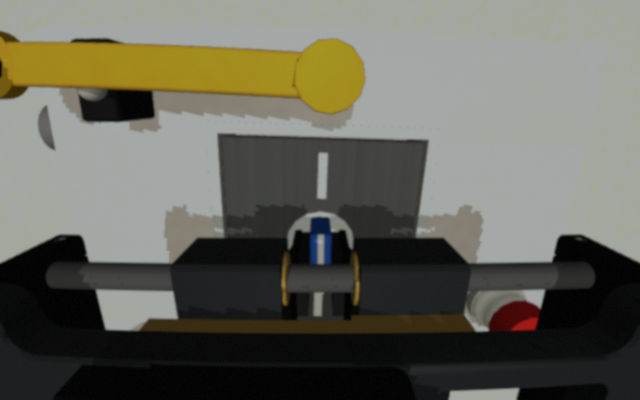

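View pics/s9z.png

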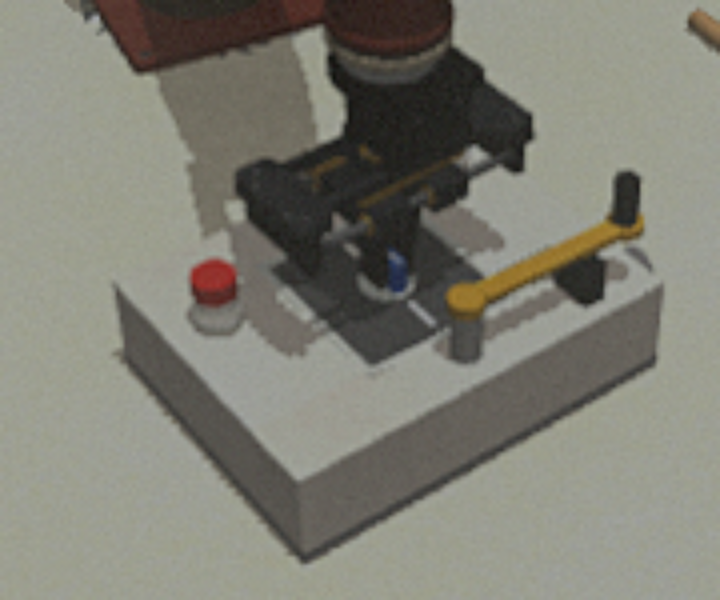

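Run:
```python
import cv2,numpy as np
a=[cv2.imread(f'pics/w{i}.png')[125:225,210:435] for i in (8,9)]
cv2.imwrite('pics/cmp.png',cv2.resize(np.vstack(a),None,fx=3,fy=3,interpolation=cv2.INTER_CUBIC))
```

```text
(no output)
```

View pics/cmp.png

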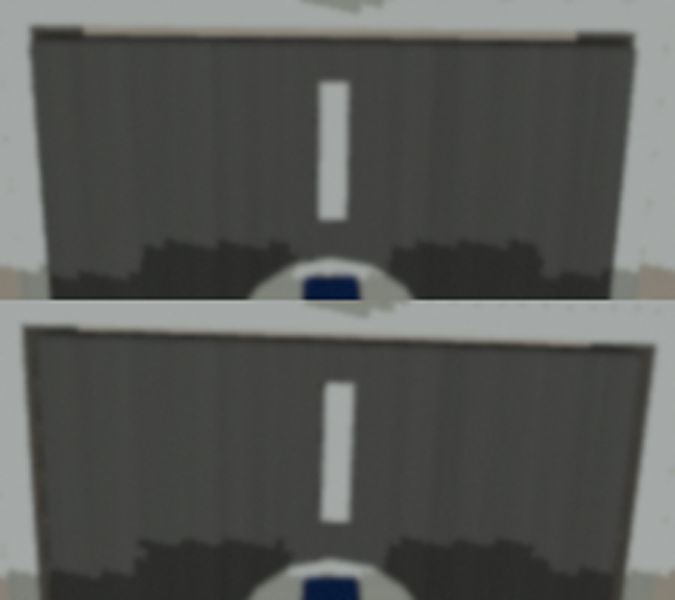

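```bash
python3 -c "
from h import *
s=manip.read_state();print(s['time_s'],s['tool_pos'],s['force'])
print(manip.hand_in())
s=manip.read_state();print(s['time_s'],s['tool_pos'],s['force'])"
```

```text
12.1 [521.40646268 -56.27688759  87.51782954] [-8.8145772   2.47066789 16.24849947]
the job is handed in; nothing more can be done
None
the job is handed in; nothing more can be done
```

The job is handed in at about 12.1 s of the 51 s allowed, with the gripper still holding the fastener and pressing the panel down. `hand_in()` gives no verdict, so I can only report my own last checks.

- **Guard bar:** I caged the knob between the fingers and swung it until it hit its end stop. The wrist force peaked at about 38 N sideways there. A wrist picture afterwards put the bar at about 1.585 rad, so past the detent. It still looked in place in the last pictures.
- **Fastener:** I gripped it, turned it clockwise about 1.2 rad, and kept hold of it. In the last wrist picture its slot lines up with the white marks. The jaw angle puts it about 0.03 rad short, against a limit of 0.19.
- **Panel:** The tool went down 8.2 mm to a firm stop, and further downward commands did not move it. The upward force stayed at about 16 N, with about 9 N of sideways force as well. The panel's marks stayed the same size in the wrist picture, which means the panel moved down with the tool rather than the fingers slipping.
- **Everything else:** The jar had not visibly moved in the last scene picture. The dish is out of view in the final pictures; it was in its place in the last one that showed it, before the press. I did not measure either again, or the other things on the bench, but nothing touched them as far as I saw.

The only disagreement was early on: rough panel corners from the scene camera were about 9 mm off the top camera's in x. The wrist camera agreed with the top camera, so I used that.

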